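# Pack the polishing discs in their round tin

### The job

Take the lid off the round tin and pack all the small polishing discs that are out into it, flat on its floor with the spindles up, in a honeycomb: one in the exact middle and the others round it, the fixed white puck counting as one of the ring, each outer disc right beside the puck or another outer disc and not spaced out. Then put the lid back on, level and fully down. Leave the larger disc, the tape and the padlock where they are.

Things in the scene. Friction and masses are not known exactly. Their poses are not given: they have to be found in the camera images.
- tin: round aluminium tin, does not move: 150 mm outside, 142 mm inside diameter, 58 mm high, floor 4 mm thick. Origin: centre of its underside; z up, +x to the puck inside. Holds seven 44 mm rounds in a honeycomb: one in the middle, six round it 46.5 mm out, 60 degrees apart, with 2.5 mm of play; the puck fills one of the six
- puck (a point): white round drying puck fixed to the tin's floor, 44 mm in diameter, 12 mm high, 46.5 mm from the tin's axis, its direction differs from start to start. The point: centre of its underside, on the tin's inner floor, 4 mm above the table
- lid: loose round flat lid, 200 g, on the tin at the start: plate 156 mm in diameter, 5 mm thick; under it a step 5 mm deep with 4 mm of play in the tin; black knob 26 mm in diameter, 16 to 42 mm above the origin. Origin: centre of the step's underside, z up; 53 mm above the table when fully on. The table is free to the left (+y) of the tin, up to 280 mm from its axis
- disc0: small polishing disc, one of 4 to 6 equal ones (None if absent): grey felt, 44 mm in diameter, 12 mm thick, rim bevelled 5 mm below and 4 mm above; a round steel spindle 12 mm in diameter stands up from its middle, to 46 mm above the underside: grip it there. 70 g. Origin: centre of the underside; z up along the spindle. Starts upright on the table
- disc1: small polishing disc, one of 4 to 6 equal ones (None if absent): grey felt, 44 mm in diameter, 12 mm thick, rim bevelled 5 mm below and 4 mm above; a round steel spindle 12 mm in diameter stands up from its middle, to 46 mm above the underside: grip it there. 70 g. Origin: centre of the underside; z up along the spindle. Starts upright on the table
- disc2: small polishing disc, one of 4 to 6 equal ones (None if absent): grey felt, 44 mm in diameter, 12 mm thick, rim bevelled 5 mm below and 4 mm above; a round steel spindle 12 mm in diameter stands up from its middle, to 46 mm above the underside: grip it there. 70 g. Origin: centre of the underside; z up along the spindle. Starts upright on the table
- disc3: small polishing disc, one of 4 to 6 equal ones (None if absent): grey felt, 44 mm in diameter, 12 mm thick, rim bevelled 5 mm below and 4 mm above; a round steel spindle 12 mm in diameter stands up from its middle, to 46 mm above the underside: grip it there. 70 g. Origin: centre of the underside; z up along the spindle. Starts upright on the table
- disc4: small polishing disc, one of 4 to 6 equal ones (None if absent): grey felt, 44 mm in diameter, 12 mm thick, rim bevelled 5 mm below and 4 mm above; a round steel spindle 12 mm in diameter stands up from its middle, to 46 mm above the underside: grip it there. 70 g. Origin: centre of the underside; z up along the spindle. Starts upright on the table
- disc5: small polishing disc, one of 4 to 6 equal ones (None if absent): grey felt, 44 mm in diameter, 12 mm thick, rim bevelled 5 mm below and 4 mm above; a round steel spindle 12 mm in diameter stands up from its middle, to 46 mm above the underside: grip it there. 70 g. Origin: centre of the underside; z up along the spindle. Starts upright on the table
- big_disc: the larger polishing disc, 62 mm in diameter, 12 mm thick, same spindle (12 mm, up to 46 mm); belongs elsewhere, leave it standing. Origin: centre of the underside, z up
- tape_roll: roll of black tape lying flat, 66 mm in diameter, 18 mm high, a bystander. Origin: centre of the underside
- lock: brass padlock lying flat, 42 x 72 mm, 18 mm high, a bystander. Origin: centre of the underside; long side along its y

How it is judged:
By the outcome, as a careful person would: the job done as asked, in the order asked, and still so for the second after the job is handed in, with the robot touching nothing.
Of disc0, disc1, disc2, disc3, disc4, disc5 only 4 to 6 are there at a start; the rules pass over those that are not, and their reading is None.
At some moment in a run one of disc0, disc1, disc2, disc3, disc4, disc5 may be knocked a few centimetres aside while the robot is not near it.
It also fails if it takes over 210 s, if anything falls off the work surface, if the arm or the gripper's body presses on something with over 40 N, if the wrist force passes 120 N, or if a joint passes its speed limit or range.

### The arm

A 6-joint arm with a two-finger parallel gripper is mounted at the origin on a cart in front of the work surface, level with it; the furniture and walls round the work are solid. World frame = base frame: x ahead of the robot, y to its left, z up, the work surface at z = 0. Lengths are in m, angles in rad, forces in N, time in s.
With the tool pointing down it reaches from about 0.35 to 1 m from the base axis. Payload 7.1 kg.
Tool frame: the origin (TCP) lies between the finger pads; the fingertips stand 22 mm ahead of it and the grasp point (between the pads) lies 3 mm ahead of it; x points along the fingers, y is the direction in which the jaws open and shut, and the axes are right-handed (so a half turn about x gives the same grasp; the last joint's range is limited). The gripper opens to 85 mm and grips with 20 to 120 N. Pads are 22 mm wide; open, the fingers measure 114 mm over their backs; the gripper's body (76 mm by 85 mm) begins 54 mm behind the grasp point. The pads swing forward as they close: fully open they stand 13 mm farther back than shut.
Start: joints at [-1.231, 0.423, 1.63, -0, 1.089, -0.019], TCP at [0.219, -0.585, 0.253] pointing down, gripper open.
Joint ranges: [-3, 3], [-0.9, 2.11], [0.09, 2.58], [-1.31, 4.45], [0.11, 2.69], [-2.54, 2.54]. Speed limits (rad/s): [2.39, 2.39, 3.01, 3.14, 3.14, 3.14].

### API

Orientations are given as a rotation vector (axis times angle).
In Python, from rig import manip gives the robot as it stands. The module is installed in compiled form; this text tells all that it offers. Calls block until the motion is done:
- manip.move_to(position, orientation): joint-space move of the TCP to a pose.
- manip.servo_line(position, orientation=None, rate=0.15): straight line of the TCP; orientation=None keeps the orientation; rate is the mean speed in m/s.
- manip.set_joints(angles): joint-space move.
- manip.command_gripper(opening, f_grip=None): finger opening in m; f_grip is the grip in N (None keeps the last); returns when the fingers have stopped.
- manip.hold(seconds).
- manip.solve_ik(position, orientation): joint angles nearest the present ones, or None.
- manip.camera(name): name is "scene" or "side" or "wrist"; returns a dict with "image" (420x560x3 uint8, red, green, blue), "fx", "fy", "cx", "cy" (pixels), "k1" (the pictures are not rectified: a ray, as slopes to the right and down, at radius r is drawn at 1 + k1 r^2 times it, then the intrinsics apply), "cam_to_world" (4x4, takes a point from camera to world coordinates); the wrist camera has in their place "mount" (4x4, takes a point from camera to tool coordinates, whose origin is the TCP and whose axes are the tool frame's). Camera axes: x right, y down, z forward; pixel columns grow to the right and rows downward; lengths in m; the calibration is good to about 2 mm. A picture is of the moment at which its call begins: read the wrist's pose just before it. There is no depth.
A pose or a line that the arm cannot do raises manip.IKError and nothing moves.
- manip.sign_off(): hands the job in, once; it reports no verdict.
Readings, each from a call of its own:
- manip.get_time(): time.
- manip.get_joint_positions(): joint angles.
- manip.get_joint_vel(): joint speeds.
- manip.get_tau(): joint torques, N m.
- manip.get_position(): TCP position.
- manip.get_ee_rot(): TCP orientation.
- manip.get_contact_force(): force on the tool from outside, world axes, zero at the start.
- manip.get_torque(): the same for the moment, N m.
- manip.get_width(): finger opening in m.
Only numpy, scipy, OpenCV 4.12 (cv2) and the standard library are available. Lean on these libraries where they do the work, as an engineer would, in place of code of your own. Each camera call takes 0.05 s, during which the arm holds its last target. There are 200 camera calls.

## Working session

There is one attempt and no reset: what is moved stays moved. The work goes in short steps, each a Python script; the robot and the scene stay as the last script left them, time stands still between calls to the robot, and variables do not carry over. Pictures are saved under pics/ and viewed, about 12 in all and at most 16, crops included, and the job is handed in when it is done.

```bash
mkdir -p pics; ls
cat > h.py <<'E'
import numpy as np, cv2
from rig import manip as m
from scipy.spatial.transform import Rotation as R
def snap(name,fn):
    T=None
    if name=="wrist":
        p=np.array(m.get_position()); r=R.from_rotvec(m.get_ee_rot()).as_matrix()
        T=np.eye(4);T[:3,:3]=r;T[:3,3]=p
    c=m.camera(name)
    c["T"]=np.array(c["cam_to_world"]) if T is None else T@np.array(c["mount"])
    if fn: cv2.imwrite("pics/"+fn,c["image"][:,:,::-1])
    np.save("pics/"+(fn or "x")+".npy",c,allow_pickle=True)
    return c
def load(fn): return np.load("pics/"+fn+".npy",allow_pickle=True).item()
def K(c): return np.array([[c["fx"],0,c["cx"]],[0,c["fy"],c["cy"]],[0,0,1.]])
def ray(c,u,v):
    p=cv2.undistortPoints(np.array([[[u,v]]],float),K(c),np.array([c["k1"],0,0,0.]))[0,0]
    return c["T"][:3,3],c["T"][:3,:3]@np.array([p[0],p[1],1])
def px2w(c,u,v,z):
    o,d=ray(c,u,v); return o+d*(z-o[2])/d[2]
def w2px(c,P):
    P=np.atleast_2d(P).astype(float); Ti=np.linalg.inv(c["T"]); q=P@Ti[:3,:3].T+Ti[:3,3]
    return cv2.projectPoints(q.reshape(-1,1,3),np.zeros(3),np.zeros(3),K(c),np.array([c["k1"],0,0,0.]))[0][:,0]
E
python3 - <<'E'
from h import *
for n in("scene","side","wrist"):
    c=snap(n,n+"0.png"); print(n,c["fx"],c["k1"],c["T"].round(3).tolist())
print(m.get_ee_rot(),m.get_time(),m.get_width())
a=[cv2.imread(f"pics/{n}0.png") for n in("scene","side")]
E
```

```text
pics
scene 505.0157228992408 -0.11833775605373531 [[0.653, -0.455, 0.606, -0.07], [-0.757, -0.404, 0.513, -0.524], [0.011, -0.794, -0.608, 0.613], [0.0, 0.0, 0.0, 1.0]]
side 440.2311137867508 -0.13091115357863534 [[0.965, -0.122, 0.23, 0.31], [-0.26, -0.427, 0.866, -0.839], [-0.007, -0.896, -0.444, 0.472], [0.0, 0.0, 0.0, 1.0]]
wrist 291.75309038822815 -0.06361000872541406 [[0.351, -0.898, -0.263, 0.288], [-0.936, -0.338, -0.098, -0.56], [-0.001, 0.281, -0.96, 0.373], [0.0, 0.0, 0.0, 1.0]]
[ 2.02623048  0.36869223 -2.02659219] 0.15 0.08558272662768668
```

View pics/scene0.png

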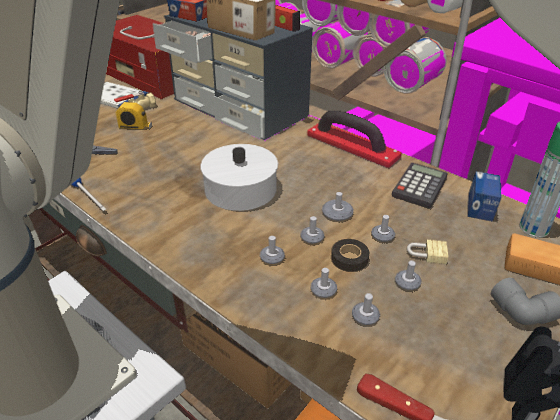

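View pics/side0.png

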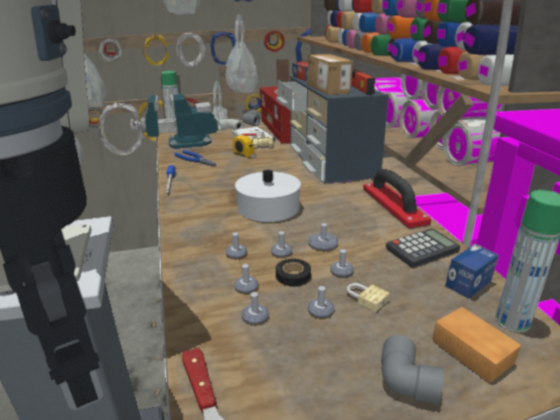

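The scene view shows the lidded tin (knob at 239,152), seven spindled discs, the tape (350,254) and the padlock (430,250). The disc at (338,207) looks like the larger one. The side view agrees, so I'll triangulate.

Run:
```python
from h import *
a=load("scene0.png");b=load("side0.png")
S={"knob":((239,149),(268,171),.095),"A":((272,237),(235,234),.046),"B":((313,218),(281,234),.046),"big":((338,193),(323,226),.046),"C":((385,217),(343,250),.046),"D":((324,270),(245,266),.046),"E":((409,262),(321,288),.046),"F":((368,294),(255,293),.046),"tape":((350,250),(293,268),.018),"lock":((437,250),(373,293),.018)}
for k,(p,q,z) in S.items(): print(k,px2w(a,*p,z).round(3)[:2],px2w(b,*q,z).round(3)[:2])
# rim widths: disc extents px
for k,(l,r) in {"A":((260,254),(285,254)),"B":((301,234),(325,234)),"big":((322,209),(354,209)),"C":((372,232),(396,232)),"F":((352,312),(381,312))}.items(): print(k,np.linalg.norm(px2w(a,*l,.008)-px2w(a,*r,.008)))
kp=px2w(a,239,149,.095)
print(m.solve_ik([kp[0],kp[1],.3],m.get_ee_rot()))
print(R.from_rotvec(m.get_ee_rot()).as_matrix().round(3),m.camera("wrist")["mount"])
```

```text
knob [0.524 0.098] [0.523 0.095]
A [ 0.413 -0.089] [ 0.411 -0.091]
B [ 0.5  -0.11] [ 0.498 -0.116]
big [ 0.592 -0.098] [ 0.588 -0.107]
C [ 0.589 -0.205] [ 0.592 -0.204]
D [ 0.409 -0.204] [ 0.409 -0.207]
E [ 0.514 -0.298] [ 0.515 -0.302]
F [ 0.412 -0.285] [ 0.41  -0.286]
tape [ 0.501 -0.192] [ 0.499 -0.195]
lock [ 0.603 -0.309] [ 0.607 -0.304]
A 0.04373343328267796
B 0.04413469930055096
big 0.06289605589201437
C 0.045110524382716455
F 0.045515101736075245
[1.61492361e-01 2.34349883e-01 1.78746117e+00 1.29271846e-03
 1.11997843e+00 1.37292391e+00]
[[-0.     0.351 -0.936]
 [ 0.001 -0.936 -0.351]
 [-1.    -0.001 -0.   ]] [[-3.60978238e-04 -2.80591459e-01  9.59827225e-01 -1.20745594e-01]
 [ 9.99999866e-01  2.54234469e-04  4.50408364e-04  6.14369142e-04]
 [-3.70401905e-04  9.59827260e-01  2.80591330e-01 -7.28486631e-02]
 [ 0.00000000e+00  0.00000000e+00  0.00000000e+00  1.00000000e+00]]
```

```bash
cat >> h.py <<'E'
def ori(psi):
    y=np.array([np.cos(psi),np.sin(psi),0]);x=np.array([0,0,-1.]);z=np.cross(x,y)
    return R.from_matrix(np.c_[x,y,z]).as_rotvec()
def go(x,y,z,psi): m.move_to([x,y,z],ori(psi))
def line(x,y,z,rate=.15): m.servo_line([x,y,z],None,rate)
E
python3 - <<'E'
from h import *
ims=[]
for i,psi in enumerate((-np.pi/2,np.pi/2)):
    go(.523,.097,.25,psi); m.hold(.2); c=snap("wrist",f"k{i}.png"); ims.append(c["image"][60:400,80:480,::-1])
cv2.imwrite("pics/k.png",np.hstack(ims)); print(m.get_time(),m.get_joint_positions())
E
```

```text
5.9917 [ 1.61019178e-01  2.91308541e-01  1.83825006e+00  2.47489629e-05
  1.01204596e+00 -1.40967375e+00]
```

View pics/k.png

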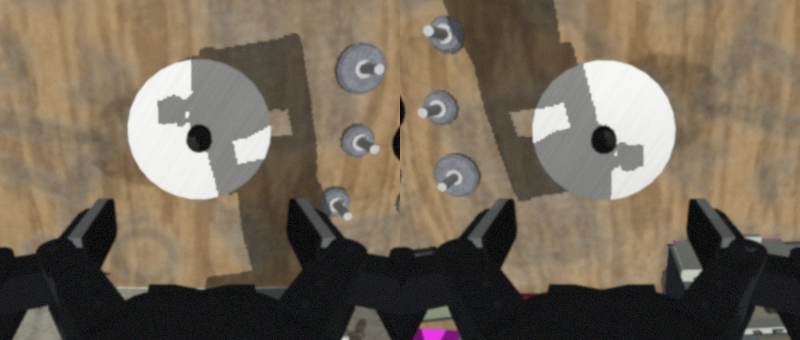

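The lid rim is centred near (199,129) in the left crop and (204,129) in the right. The knob is at (199,138) and (204,139).

Run:
```python
from h import *
for i in (0,1):
    c=load(f"k{i}.png"); g=c["image"].astype(int); 
    mk=((g.min(2)>110)&(g.max(2)-g.min(2)<25)).astype(np.uint8); 
    cs,_=cv2.findContours(mk[:280],cv2.RETR_EXTERNAL,cv2.CHAIN_APPROX_NONE); k=max(cs,key=cv2.contourArea)
    h=cv2.convexHull(k)[:,0]
    P=np.array([px2w(c,*p,.0605)[:2] for p in h]) # rim
    A=np.c_[2*P,np.ones(len(P))]; s=np.linalg.lstsq(A,(P**2).sum(1),rcond=None)[0]
    print("lid",s[:2].round(4),np.sqrt(s[2]+s[:2]@s[:2]))
    dk=(g.max(2)<45)[:250].astype(np.uint8); n,l,st,ce=cv2.connectedComponentsWithStats(dk)
    for j in range(1,n):
        if 200<st[j,4]<1200 : print("knob",ce[j]-[80,60],st[j], px2w(c,*ce[j],.09).round(4))
```

```text
lid [0.5248 0.0994] 0.07829668551856507
knob [104.91076923 -51.16923077] [170   0  24  26 325] [0.6953 0.1795 0.09  ]
knob [408.03379416 134.19815668] [473 178  47  43 651] [ 0.5312 -0.1149  0.09  ]
knob [199.8880597  137.55721393] [269 186  22  25 402] [0.5273 0.0977 0.09  ]
lid [0.5255 0.0997] 0.07839078205601788
knob [ -9.0668693  110.57142857] [ 45 144  39  49 658] [ 0.494  -0.1134  0.09  ]
knob [202.74040632 139.97291196] [272 187  23  26 443] [0.5246 0.0983 0.09  ]
```

Run:
```python
from h import *
x,y=.5252,.0996
m.command_gripper(.045,60)
line(x,y,.13,.3); line(x,y,.091,.1)
print(m.get_contact_force()); m.command_gripper(.0); m.hold(.2); print(m.get_width(),m.get_contact_force())
line(x,y,.161,.15); print(m.get_contact_force(),m.get_width())
line(x,y+.19,.161,.3); line(x,y+.19,.050,.15); line(x,y+.19,.0385,.04); print("dn",m.get_contact_force())
m.command_gripper(.045); m.hold(.1); line(x,y+.19,.16,.3)
ims=[]
for i,psi in enumerate((np.pi/2,-np.pi/2)):
    go(x,y,.25,psi); m.hold(.3); c=snap("wrist",f"t{i}.png"); ims.append(c["image"][60:400,80:480,::-1])
cv2.imwrite("pics/t.png",np.hstack(ims)); print(m.get_time())
```

```text
[0.55484181 0.24049053 1.05449767]
0.023984875705933162 [-1.261802   -0.44081806  4.63236947]
[ 0.38286001  0.85166684 -3.04888628] 0.02411080999204717
dn [-0.45741116 -0.60687839  4.09283658]
16.0
```

View pics/t.png

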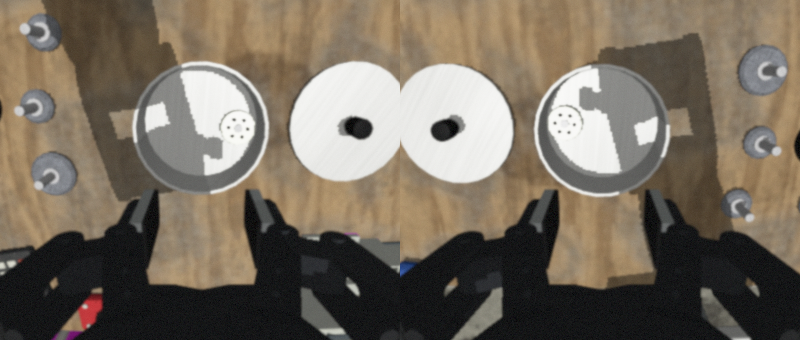

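The lid lies flat on the table. The tin is open, with the puck at (237,127) in the left crop and (165,123) in the right. I'll enlarge both to measure.

Run:
```python
from h import *
ims=[]
for i,x0 in ((0,200),(1,200)):
    c=load(f"t{i}.png"); g=c["image"].astype(int)
    mk=((g.min(2)>110)&(g.max(2)-g.min(2)<25)).astype(np.uint8)[:260]
    mk[:, :190]=0; mk[:,365:]=0
    cs,_=cv2.findContours(mk,cv2.RETR_EXTERNAL,cv2.CHAIN_APPROX_NONE); k=max(cs,key=cv2.contourArea)
    h=cv2.convexHull(np.vstack([q for q in cs if len(q)>30]))[:,0]
    P=np.array([px2w(c,*p,.058)[:2] for p in h]); print(len(P))
    for _ in range(4):
        A=np.c_[2*P,np.ones(len(P))]; s=np.linalg.lstsq(A,(P**2).sum(1),rcond=None)[0]; r=np.sqrt(s[2]+s[:2]@s[:2])
        e=np.abs(np.linalg.norm(P-s[:2],axis=1)-r); P=P[e<max(.0015,np.median(e)*2)]
    print(s[:2].round(4),r,len(P))
    u0,v0=(290,155) if i==0 else (215,150)
    ims.append(cv2.resize(c["image"][v0:v0+70,u0:u0+70,::-1],(400,400),interpolation=cv2.INTER_CUBIC))
cv2.imwrite("pics/p.png",np.hstack(ims))
```

```text
52
[0.5248 0.0997] 0.07474550440582547 52
39
[0.5255 0.0991] 0.0746582049573127 37
```

View pics/p.png

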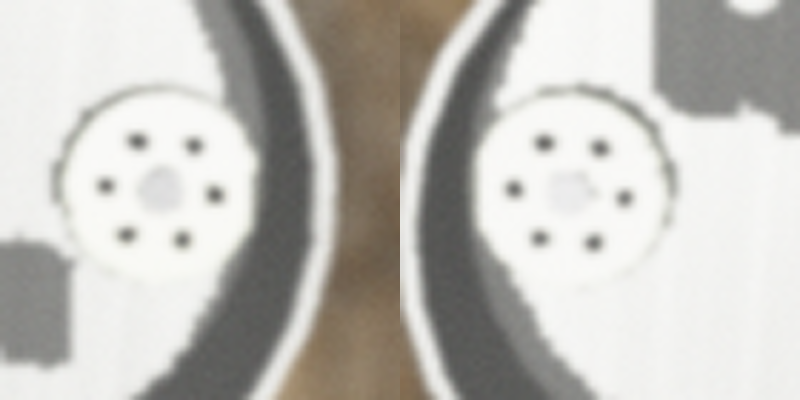

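Run:
```python
from h import *
C=np.array([.52515,.0994])
for i,p in ((0,(317.6,187.7)),(1,(244.2,182.9))):
    P=px2w(load(f"t{i}.png"),*p,.016)[:2]; d=P-C; print(P.round(4),np.linalg.norm(d),np.degrees(np.arctan2(d[1],d[0])))
m.command_gripper(.04)
go(.412,-.09,.18,0.); m.hold(.3); c=snap("wrist","A.png"); print(w2px(c,[.412,-.09,.046]),m.get_time())
u,v=w2px(c,[.412,-.09,.046])[0].astype(int)
cv2.imwrite("pics/Ac.png",cv2.resize(c["image"][v-50:v+50,u-50:u+50,::-1],(500,500),interpolation=cv2.INTER_CUBIC))
```

```text
[0.5291 0.1453] 0.04605047923540061 85.03286266943704
[0.5299 0.1452] 0.046011496708453024 84.04236360947813
[[279.20682105 207.0404166 ]] 18.3
```

View pics/Ac.png

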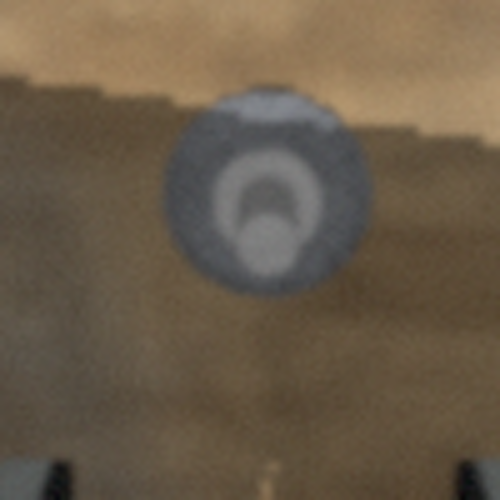

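The puck lies at 84.5° and 46.0 mm from the tin's axis, against 46.5 mm stated. In the A crop the spindle top is at (268,245) and the felt outline is centred at (268,192). I'll fit the felt outline and cross-check it against the spindle top.

```bash
cat >> h.py <<'E'
C=np.array([.52515,.0994]); PHI=np.radians(84.5)
def findfelt(c,guess,win=75,rr=.022):
    u,v=w2px(c,[*guess,.0065])[0].astype(int); u0,v0=max(u-win,0),max(v-win,0)
    g=cv2.GaussianBlur(c["image"],(3,3),0)[v0:v+win,u0:u+win].astype(int)
    mk=((g[:,:,2]-g[:,:,0]>-6)&(g.max(2)>50)).astype(np.uint8)
    mk=cv2.morphologyEx(mk,cv2.MORPH_OPEN,np.ones((5,5),np.uint8))
    best=None
    for q in cv2.findContours(mk,cv2.RETR_EXTERNAL,cv2.CHAIN_APPROX_NONE)[0]:
        if len(q)<40: continue
        P=np.array([px2w(c,a+u0,b+v0,.0065)[:2] for a,b in q[:,0]])
        A=np.c_[2*P,np.ones(len(P))]; s=np.linalg.lstsq(A,(P**2).sum(1),rcond=None)[0]; r=np.sqrt(s[2]+s[:2]@s[:2])
        e=np.abs(np.linalg.norm(P-s[:2],axis=1)-r).max()
        if best is None or abs(r-rr)<abs(best[1]-rr): best=(s[:2],r,e)
    return best
E
python3 - <<'E'
from h import *
c=load("A.png"); print(findfelt(c,(.412,-.09)),px2w(c,282.2,205.6,.046))
E
```

```text
(array([ 0.4146401 , -0.08882447]), np.float64(0.020405136812896074), np.float64(0.000770071129034388)) [ 0.41471198 -0.08864413  0.046     ]
```

```bash
cat >> h.py <<'E'
def look(g,psi,tag):
    go(*g,.18,psi); m.hold(.25); c=snap("wrist",tag+".png"); return findfelt(c,g)
def pickplace(p,t,psi):
    go(*p,.10,psi); line(*p,.040,.12); m.command_gripper(0.,60); w=m.get_width(); 
    line(*p,.11,.2); f=m.get_contact_force()
    print("grip",round(w,4),round(m.get_width(),4),np.round(f,1))
    if m.get_width()<.008: return False
    go(*t,.13,psi); m.hold(.2); line(*t,.065,.15); m.hold(.1); line(*t,.0448,.04)
    print("dn",np.round(m.get_contact_force(),1),np.round(m.get_position(),4))
    m.command_gripper(.028); line(*t,.13,.2); m.command_gripper(.04)
    return True
E
python3 - <<'E'
from h import *
pickplace((.4146,-.0888),C,0.); go(*C,.24,0.); m.hold(.25); c=snap("wrist","c1.png")
u,v=w2px(c,[*C,.004])[0].astype(int)
cv2.imwrite("pics/c1c.png",cv2.resize(c["image"][v-85:v+85,u-85:u+85,::-1],(600,600),interpolation=cv2.INTER_CUBIC)); print(u,v,w2px(c,[*C,.05]),m.get_time())
E
```

```text
grip 0.0097 0.01 [-0.9  0.3 -0.5]
dn [-2.   0.   7.3] [0.5249 0.0994 0.0449]
281 184 [[280.9359563  193.25008696]] 24.65
```

View pics/c1c.png

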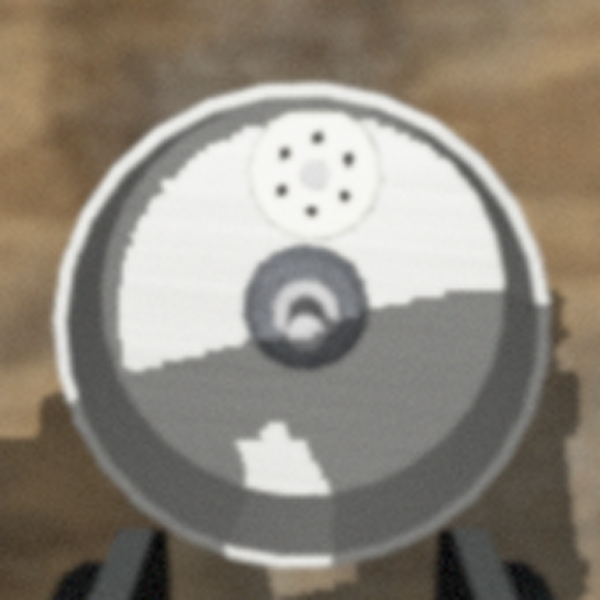

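The disc stands upright in the middle: felt centre at (306,306) in the crop, rim centre at column 303. I'll check the centring numerically in this same picture.

```bash
cat >> h.py <<'E'
def w(c,tag,U,V,s,p,z): # crop px -> world
    return px2w(c,U+(p[0]+.5)*s-.5,V+(p[1]+.5)*s-.5,z)
E
python3 - <<'E'
from h import *
c=load("c1.png"); U,V,s=281-85,184-85,170/600
f=lambda p,z:w(c,"",U,V,s,p,z)[:2].round(4)
print("L/R",f((57,325),.058),f((549,325),.058),"T/B",f((303,83),.058),f((303,567),.058))
print("felt",f((306,306.5),.0105),"ext",f((244,306),.0105),f((368,306),.0105),"top",f((305,326),.05),"puck",f((314.5,174.5),.016))
E
```

```text
L/R [0.4519 0.104 ] [0.5995 0.1041] T/B [0.5257 0.1737] [0.5258 0.0246]
felt [0.5267 0.1   ] ext [0.5053 0.1002] [0.548  0.1002] top [0.5264 0.1019] puck [0.5294 0.1452]
```

```bash
python3 - <<'E'
s=open('h.py').read()
s=s.replace("if best is None or abs(r-rr)<abs(best[1]-rr): best=(s[:2],r,e)","d=np.linalg.norm(s[:2]-guess)\n        if .0185<r<.0235 and e<.0025 and (best is None or d<best[3]): best=(s[:2],r,e,d)")
s+='''
def job(g,k,tag):
    psi=(PHI+np.radians(60*k)+np.pi/2+np.pi/2)%np.pi-np.pi/2; a=PHI+np.radians(60*k)
    b=look(g,psi,tag); print(tag,b,m.get_time())
    if b is None: return False
    if b[3]>.008: b=look(b[0],psi,tag+"b"); print("again",b)
    if b is None or b[3]>.008: return False
    t=C+.0465*np.array([np.cos(a),np.sin(a)]); return pickplace(b[0],t,psi)
'''
open('h.py','w').write(s)
E
python3 - <<'E'
from h import *
if job((.4995,-.113),1,"B"):
    job((.410,-.2055),2,"D")
    go(*C,.24,np.pi/2); m.hold(.25); c=snap("wrist","c2.png")
    u,v=w2px(c,[*C,.004])[0].astype(int)
    cv2.imwrite("pics/c2c.png",cv2.resize(c["image"][v-85:v+85,u-85:u+85,::-1],(600,600),interpolation=cv2.INTER_CUBIC)); print(u,v,w2px(c,[*C,.05]),m.get_time())
E
```

```text
B (array([ 0.50306021, -0.10846085]), np.float64(0.020547249473240957), np.float64(0.0008357224112535214), np.float64(0.005768797526703634)) 26.1833
grip 0.0102 0.01 [ 0.4 -0.6 -1. ]
dn [-2.3 -0.4  7.2] [0.487  0.1264 0.0448]
D (array([ 0.41218474, -0.20397389]), np.float64(0.02048026896818016), np.float64(0.0008423370033340989), np.float64(0.0026649784373643697)) 33.3667
grip 0.0102 0.01 [ 1.   0.3 -0.6]
dn [-1.7  0.9  7.8] [0.4825 0.0801 0.0448]
281 183 [[281.41516782 191.89400563]] 41.7333
```

View pics/c2c.png

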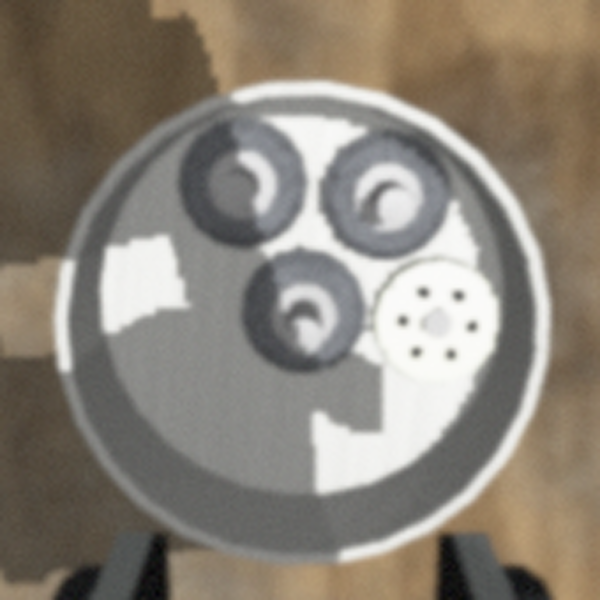

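Discs are at: centre (304,310), slot 1 (386,193), slot 2 (242,183), puck (438,320).

Run:
```python
from h import *
c=load("c2.png"); U,V,s=281-85,183-85,170/600
f=lambda p,z:w(c,"",U,V,s,p,z)[:2]
l,r,t,b=f((57,321),.058),f((550,321),.058),f((304,80),.058),f((304,562),.058)
T=np.array([(t[0]+b[0])/2,(l[1]+r[1])/2]); print("tin",T.round(4), l,r,t,b)
for n,p,z in(("mid",(304,310),.0105),("B",(386,193),.0105),("D",(242,183),.0105),("puck",(438,320),.016)):
    d=f(p,z)-T; print(n,f(p,z).round(4),d.round(4),np.linalg.norm(d).round(4),np.degrees(np.arctan2(d[1],d[0])).round(1))
```

```text
tin [0.5245 0.0996] [0.51973256 0.02548461] [0.51968177 0.1737609 ] [0.45028285 0.0997373 ] [0.5987224 0.0998338]
mid [0.5259 0.0998] [0.0014 0.0002] 0.0015 8.2
B [0.4859 0.1273] [-0.0386  0.0277] 0.0475 144.3
D [0.4827 0.079 ] [-0.0418 -0.0206] 0.0466 -153.8
puck [0.5283 0.1456] [0.0038 0.046 ] 0.0461 85.3
```

Run:
```python
from h import *
ok=job((.411,-.285),3,"F") and job((.515,-.299),4,"E") and job((.591,-.204),5,"C")
print(ok)
ims=[]
for i,psi in enumerate((np.pi/2,-np.pi/2)):
    go(*C,.24,psi); m.hold(.25); c=snap("wrist",f"d{i}.png"); u,v=w2px(c,[*C,.004])[0].astype(int); print(u,v)
    ims.append(cv2.resize(c["image"][v-78:v+72,u-75:u+75,::-1],(600,600),interpolation=cv2.INTER_CUBIC))
    cv2.imwrite(f"pics/d{i}c.png",ims[-1])
print(m.get_time())
```

```text
F (array([ 0.41088386, -0.2875496 ]), np.float64(0.020941799869836766), np.float64(0.0008270761072447855), np.float64(0.0025522428351840596)) 43.5333
grip 0.01 0.01 [-0.9 -0.1 -0.5]
dn [-2.7 -0.1  8. ] [0.5204 0.0531 0.045 ]
E (array([ 0.51861726, -0.3009608 ]), np.float64(0.020947856318459378), np.float64(0.0008677457626481144), np.float64(0.0041145209365228575)) 51.3083
grip 0.01 0.0098 [-0.4  0.7 -1. ]
dn [-2.9 -0.4  7.2] [0.5627 0.0724 0.0449]
C (array([ 0.57191598, -0.16732333]), np.float64(0.020430824845162076), np.float64(0.0008253443851473363), np.float64(0.04134462283394675)) 59.1167
again (array([ 0.57182044, -0.16735032]), np.float64(0.02043290454999592), np.float64(0.0007839399286572422), np.float64(9.928296593205612e-05))
grip 0.0099 0.0097 [-0.  -0.2 -0.6]
dn [-1.1 -0.6  3.5] [0.5673 0.1186 0.0447]
True
281 183
281 186
71.0417
```

View pics/d0c.png

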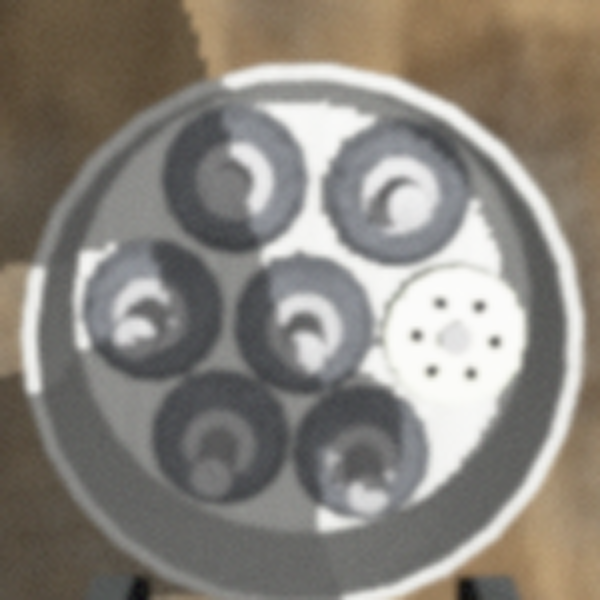

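View pics/d1c.png

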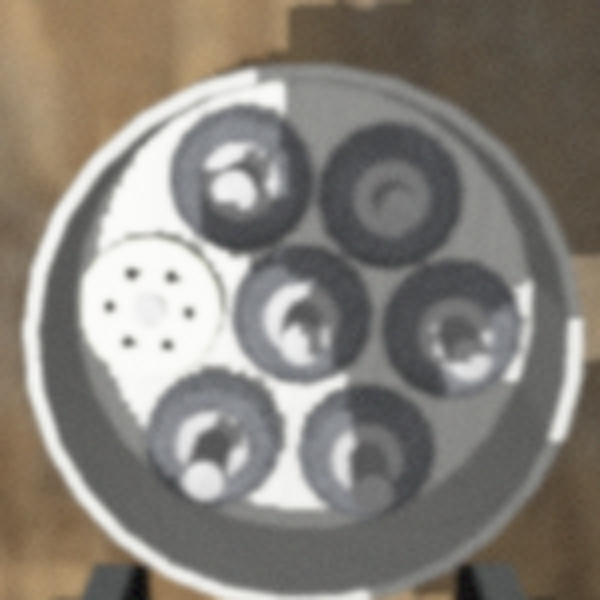

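C had been knocked about 4 cm, was found again and placed. All six discs are in with the spindles up. I'll measure the layout from both views.

Run:
```python
from h import *
V0=[dict(mid=(304,323),B=(397,192),D=(234,176),F=(152,310),E=(220,436),C=(361,450),puck=(455,338)),
dict(mid=(303,314),B=(215,438),D=(367,451),F=(453,329),E=(391,195),C=(243,177),puck=(151,304))]
rim=[((24,330),(582,330),(304,64),(304,602)),((27,330),(581,330),(304,64),(304,598))]
rel=[]
for i in(0,1):
    c=load(f"d{i}.png"); u,v=w2px(c,[*C,.004])[0].astype(int)
    f=lambda p,z:w(c,"",u-75,v-78,.25,p,z)[:2]
    l,r,t,b=[f(p,.058) for p in rim[i]]; T=np.array([(t[0]+b[0])/2,(l[1]+r[1])/2]); print("tin",T.round(4))
    rel.append({k:f(p,.016 if k=="puck" else .0105) for k,p in V0[i].items()})
for k in rel[0]:
    a=(rel[0][k]+rel[1][k])/2; d=a-C; print(k,rel[0][k].round(4),rel[1][k].round(4),(d*1e3).round(1),"r",(np.linalg.norm(d)*1e3).round(1),"ang",(np.degrees(np.arctan2(d[1],d[0]))%360-84.5).round(1))
A={k:(rel[0][k]+rel[1][k])/2 for k in rel[0]}; n=["puck","B","D","F","E","C","puck"]
print("neigh",[round(1e3*np.linalg.norm(A[a]-A[b]),1) for a,b in zip(n,n[1:])],"mid",[round(1e3*np.linalg.norm(A[a]-A["mid"]),1) for a in n])
```

```text
tin [0.5236 0.0994]
tin [0.5272 0.0988]
mid [0.5259 0.0997] [0.5267 0.0991] [ 1.1 -0. ] r 1.1 ang 274.1
B [0.4864 0.1272] [0.487  0.1268] [-38.5  27.6] r 47.3 ang 59.9
D [0.4817 0.079 ] [0.4827 0.0788] [-42.9 -20.5] r 47.6 ang 121.0
F [0.5218 0.0534] [0.5221 0.053 ] [ -3.2 -46.2] r 46.3 ang 181.5
E [0.5619 0.0734] [0.5628 0.0729] [ 37.2 -26.3] r 45.5 ang 240.3
C [0.5665 0.1176] [0.568  0.1169] [42.1 17.8] r 45.7 ang -61.5
puck [0.5293 0.1452] [0.5309 0.1447] [ 5.  45.6] r 45.8 ang -0.7
neigh [np.float64(47.0), np.float64(48.3), np.float64(47.3), np.float64(45.0), np.float64(44.4), np.float64(46.3)] mid [np.float64(45.7), np.float64(48.3), np.float64(48.6), np.float64(46.4), np.float64(44.6), np.float64(44.7), np.float64(45.7)]
```

The honeycomb is within about 1.5 mm, with the middle disc 1.1 mm off in +x. I'll nudge it, check again, and find the lid by circle fit.

Run:
```python
from h import *
m.command_gripper(.028)
go(*C,.13,0.); line(.5255,C[1],.0455,.15); m.command_gripper(0.,40); print(m.get_width(),np.round(m.get_contact_force(),1))
line(.5242,C[1],.0455,.02); m.hold(.2); print(np.round(m.get_contact_force(),1)); m.command_gripper(.028); line(.5242,C[1],.13,.2)
m.command_gripper(.045)
go(*C,.24,np.pi/2); m.hold(.25); c=snap("wrist","e0.png"); u,v=w2px(c,[*C,.004])[0].astype(int); print(u,v)
cv2.imwrite("pics/e0c.png",cv2.resize(c["image"][v-78:v+72,u-75:u+75,::-1],(600,600),interpolation=cv2.INTER_CUBIC))
L=np.array([.5252,.2896])
for i,psi in enumerate((-np.pi/2,np.pi/2)):
    go(*L,.22,psi); m.hold(.25); c=snap("wrist",f"l{i}.png"); g=c["image"].astype(int)
    mk=((g.min(2)>100)&(g.max(2)-g.min(2)<30)).astype(np.uint8)[:270]
    cs,_=cv2.findContours(mk,cv2.RETR_EXTERNAL,cv2.CHAIN_APPROX_NONE)
    lu,lv=w2px(c,[*L,.01])[0]
    k=max([q for q in cs if np.hypot(*(q[:,0].mean(0)-[lu,lv]))<60],key=cv2.contourArea)
    P=np.array([px2w(c,*p,.009)[:2] for p in cv2.convexHull(k)[:,0]])
    A=np.c_[2*P,np.ones(len(P))]; s=np.linalg.lstsq(A,(P**2).sum(1),rcond=None)[0]; r=np.sqrt(s[2]+s[:2]@s[:2])
    print("lid",s[:2].round(4),r,np.abs(np.linalg.norm(P-s[:2],axis=1)-r).max())
cv2.imwrite("pics/l1v.png",c["image"][:,:,::-1]); print(m.get_time())
```

```text
0.010337809565807064 [-0.5 -0.7  3.1]
[0.2 0.7 6.8]
281 183
lid [0.5246 0.2897] 0.07845352857543317 0.0011589610682760515
lid [0.5246 0.2899] 0.07848552758176514 0.000848188118344792
83.2083
```

View pics/e0c.png

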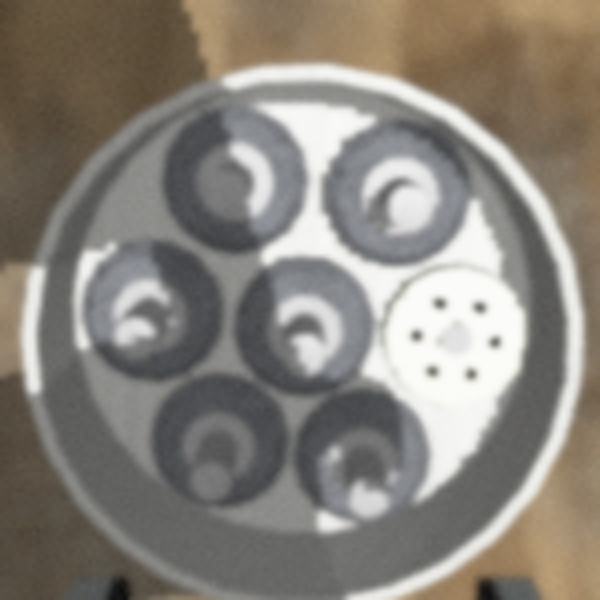

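The middle disc sits at (304,325) in the crop, so it went slightly toward +x rather than back. I'll look closer from both sides before lifting the lid.

Run:
```python
from h import *
ims=[]
for i,psi in enumerate((np.pi/2,-np.pi/2)):
    go(*C,.19,psi); m.hold(.4); print(np.round(m.get_position(),4)); c=snap("wrist",f"f{i}.png"); u,v=w2px(c,[*C,.004])[0].astype(int); print(u,v)
    ims.append(cv2.resize(c["image"][v-80:v+80,u-80:u+80,::-1],(400,400),interpolation=cv2.INTER_CUBIC))
cv2.imwrite("pics/f.png",np.hstack(ims)); print(m.get_time())
```

```text
[0.5252 0.1001 0.19  ]
280 192
[0.5251 0.0994 0.19  ]
281 195
87.55
```

View pics/f.png

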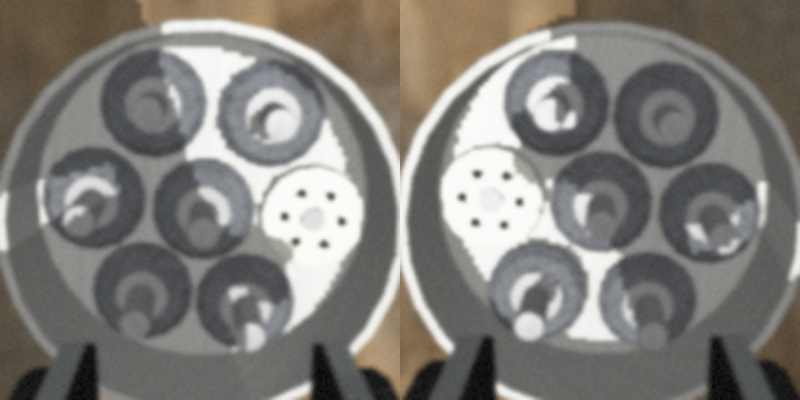

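Left crop: middle (204,208), E (142,305), C (245,303). Right crop: middle (602,201).

```bash
cat > lay.py <<'E'
from h import *
def lay(tag,V):
    rel=[]
    for i in range(len(V)):
        c=load(f"{tag}{i}.png"); u,v=w2px(c,[*C,.004])[0].astype(int)
        rel.append({k:w(c,"",u-80,v-80,.4,p,.016 if k=="puck" else .0105)[:2] for k,p in V[i].items()})
    A={k:np.mean([r[k] for r in rel],0) for k in rel[0]}
    for k in A:
        d=A[k]-C; print(k,[r[k].round(4).tolist() for r in rel],(d*1e3).round(1),"r",(np.linalg.norm(d)*1e3).round(1),"ang",(np.degrees(np.arctan2(d[1],d[0]))%360-84.5).round(1))
    n=["puck","B","D","F","E","C","puck"]
    print("neigh",[float(round(1e3*np.linalg.norm(A[a]-A[b]),1)) for a,b in zip(n,n[1:])],"mid",[float(round(1e3*np.linalg.norm(A[a]-A["mid"]),1)) for a in n])
E
python3 - <<'E'
from lay import *
lay("f",[dict(mid=(204,208),B=(271,112),D=(153,102),F=(94,197),E=(142,305),C=(245,303),puck=(312,217)),
dict(mid=(202,201),B=(138,290),D=(247,302),F=(310,212),E=(266,115),C=(156,102),puck=(90,197))])
E
```

```text
mid [[0.5262, 0.1], [0.5272, 0.099]] [1.6 0.1] r 1.6 ang -80.5
B [[0.486, 0.1273], [0.4872, 0.127]] [-38.5  27.8] r 47.5 ang 59.7
D [[0.4821, 0.0792], [0.4816, 0.0792]] [-43.3 -20.2] r 47.8 ang 120.5
F [[0.5215, 0.0537], [0.5225, 0.0531]] [ -3.1 -46. ] r 46.1 ang 181.6
E [[0.57, 0.0728], [0.5634, 0.0728]] [ 41.5 -26.6] r 49.3 ang 242.9
C [[0.569, 0.1181], [0.5687, 0.1178]] [43.7 18.5] r 47.4 ang -61.5
puck [[0.5287, 0.145], [0.5302, 0.1454]] [ 4.3 45.8] r 46.0 ang 0.1
neigh [46.5, 48.2, 47.7, 48.7, 45.1, 47.9] mid [45.8, 48.7, 49.3, 46.4, 48.0, 45.9, 45.8]
```

The middle disc is 1.6 mm off in +x, and releases seem to drift along +jaw. I'll regrip with the jaws along y, lift slightly, shift it in x and check.

Run:
```python
from h import *
ps=-np.pi/2
m.command_gripper(.028)
go(.5267,C[1],.13,ps); line(.5267,C[1],.0455,.15); m.command_gripper(0.,60); m.hold(.2); print(m.get_width(),np.round(m.get_position(),4))
line(.5267,C[1],.050,.05); line(.5251,C[1]+.0003,.050,.02); m.hold(.3); line(.5251,C[1]+.0003,.0457,.02); m.hold(.2); print(np.round(m.get_contact_force(),1),np.round(m.get_position(),4)); m.command_gripper(.028); line(.5251,C[1],.13,.2)
m.command_gripper(.045)
ims=[]
for i,psi in enumerate((-np.pi/2,np.pi/2)):
    go(*C,.19,psi); m.hold(.4); c=snap("wrist",f"g{i}.png"); u,v=w2px(c,[*C,.004])[0].astype(int)
    ims.append(cv2.resize(c["image"][v-80:v+80,u-80:u+80,::-1],(400,400),interpolation=cv2.INTER_CUBIC))
cv2.imwrite("pics/g.png",np.hstack(ims)); print(m.get_time())
```

```text
0.00973396000546689 [0.5277 0.0996 0.0469]
[-3.5 -0.8 14.3] [0.5255 0.0998 0.0469]
95.8917
```

View pics/g.png

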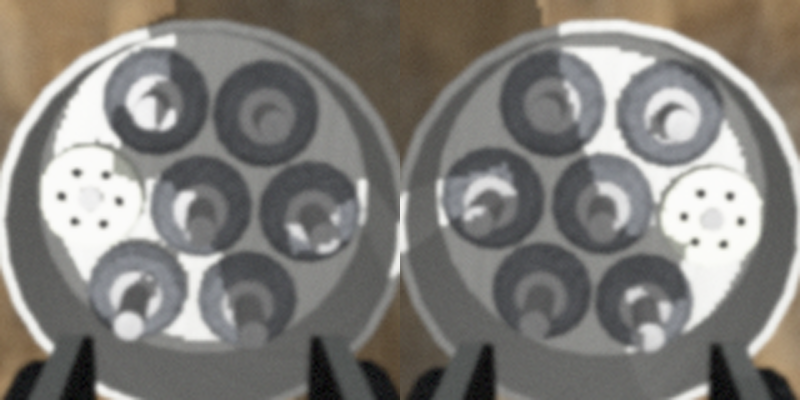

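The middle disc is now at (202,205) in the left crop and (202,203) in the right, about 1.8 mm back and well centred. Now the lid.

Run:
```python
from h import *
L=np.array([.5247,.2896]); ps=np.pi/2
go(*L,.14,ps); line(*L,.0385,.12); m.command_gripper(0.,60); m.hold(.2); print(m.get_width(),np.round(m.get_position(),4))
line(*L,.161,.15); line(*C,.161,.2); m.hold(.4); f0=np.array(m.get_contact_force()); print(f0.round(1),m.get_width())
line(*C,.105,.1)
z=.105
while z>.0895:
    z-=.001; line(*C,z,.03); f=np.array(m.get_contact_force())-f0
    if z<.1: print(round(z,4),f.round(1))
    if f[2]>10: break
m.hold(.2); m.command_gripper(.045); m.hold(.2); line(*C,.14,.2); m.command_gripper(.07)
go(C[0],C[1],.25,ps); m.hold(.3); c=snap("wrist","n0.png")
go(.40,-.30,.30,-1.); a=snap("scene","n1.png"); b=snap("side","n2.png")
X=lambda c,p,s,W:cv2.resize(c["image"][p[1]:p[1]+s,p[0]:p[0]+s,::-1],(W,W),interpolation=cv2.INTER_CUBIC)
cv2.imwrite("pics/n.png",np.hstack([X(c,(180,90),200,260),X(a,(180,120),120,260),X(b,(215,150),110,260)])); print(m.get_time())
```

```text
0.02374249132360224 [0.5254 0.29   0.0397]
[ 0.1  0.3 -2.4] 0.02419229094163869
0.1 [-0.8 -0.6 -0.3]
0.099 [-0.4 -0.6  0.6]
0.098 [0.9 0.5 0.2]
0.097 [-0.3  0.2 -0.5]
0.096 [-0.4 -0.5 -0.6]
0.095 [-0.  -0.9 -0.2]
0.094 [-0.2 -0.2  0.5]
0.093 [-0.  -0.2  0.3]
0.092 [-3.  -0.3  7.4]
0.091 [-6.8 -2.  20.2]
108.9083
```

View pics/n.png

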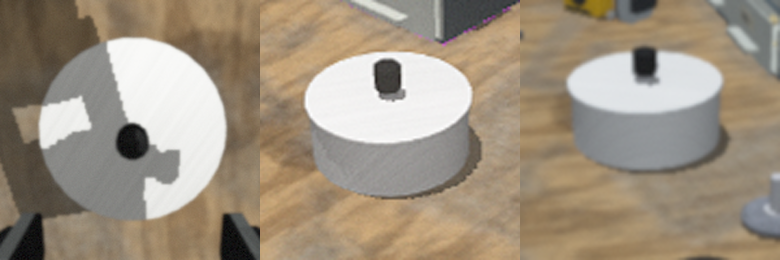

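The lid is level and seated: contact came at TCP z≈0.092, as expected for fully down. If the step sat on the rim it would have come 5 mm sooner. One last look at the bystanders.

View pics/n1.png

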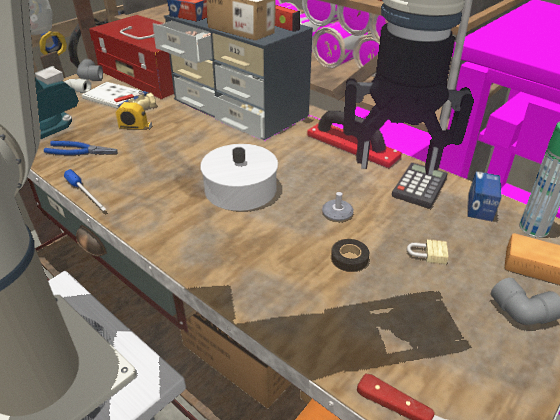

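The table holds only the tin with its lid on, the big disc (338,207), the tape (350,254) and the padlock (430,250). All are where they started.

Run:
```python
from h import *
print(m.get_time(), m.sign_off())
```

```text
the job is handed in; nothing more can be done
108.9083 None
```

I packed all six small discs into the tin with the spindles up, one in the middle and five round it with the puck as the sixth. The lid is back on, and I handed the job in at 109 s. One disc was knocked about 4 cm during the run; I found it again and placed it.

**Last checks:**
- **Honeycomb:** the outer discs measured about 46–48 mm from the tin's axis and within about 1.6° of their slots. Neighbours were about 45–48 mm apart.
- **Middle disc:** it first sat 1.1 mm off. My first nudge made that 1.6 mm, and the second brought it to within roughly 0.5 mm. I judged that last figure by eye and did not recompute it.
- **Lid:** contact came at the height expected for fully down, and the lid looks level from three views.
- **Other items:** the larger disc, tape and padlock are at the same image positions as at the start.

**Disagreements:**
- One disc read 49 mm out in a close view, which I put down to my misreading its pixel row. The opposite view gave about 46.6 mm.
- Two single-view readings of the tin's centre differed by 3.6 mm, so I kept the earlier fit, whose two views agreed within 1 mm.
- While I regripped the middle disc and set it down, the arm stood about 1.2–1.4 mm higher than commanded, with about 14 N at the wrist; I did not find the cause.

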